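Clip a vial rack onto the bath wall beside its neighbour

TASK

Hang the vial rack that stands on the bench inside the bath: hook its bent lip over the same long wall that already carries a rack, vials inside the bath and spring leaf outside, on the free stretch well clear of the hanging rack, and press it down until the lip sits fully home on the rim. Then slide it along the rim, still home, until it just comes to rest against the hanging rack, and let go. The vials are glass and the bath wall is thin sheet: handle everything gently, never force it, and leave the beaker and the jar where they stand.

Things in the scene. Friction and masses are not known exactly. Their poses are not given: they have to be found in the camera images.
- rack: Rack to hang, loose on the bench: folded steel, 76 mm wide (y), 44 deep (x), 4 capped glass vials in it, grey grip block on top, 0.17-0.3 kg. Origin: centre of the base's underside; z up; +x from vials to lip. Back plate: outer face at x=22, z=0-85. Hung home, its origin is at x=60, z=65 in the tank's frame, axes parallel to the tank's.
- rack_grip (a point): Where to grip the rack: (25,0,121) mm in its frame, axes as the rack's. Inside the grey grip block: 12 mm thick along x, 44 wide along y, z=87-137 of the rack; once hung it stands straight over the rim. Keep fingertips above z=101 of the rack, where the spring leaf's rivets are.
- rack_lip (a point): (26,0,85) mm in the rack's frame: on the underside of the lip's bridge (2 mm sheet from the back plate's top edge out to x=31, 76 wide), just where it rests on the top of the rim's bead when home.
- rack_bend (a point): (28,0,75) mm in the rack's frame: the inward bend of the 36 mm wide sprung leaf outside the bridge. Below, it flares out to x=36 at z=44: a 14 mm mouth for the 8 mm bead. Sprung open by the bead it grips: pushing down takes up to 10-18 N, and 8-17 N of friction stays right until home (felt as a steep rise); sliding along takes as much. Too little push leaves it proud.
- tank: The bath: open empty stainless tank, fixed, 170 (x) by 320 mm (y), origin at the centre of its underside, z up, yaw within 0.3 rad. 3 mm walls with a rolled 8 mm bead all round, top at z=150; flush inside, standing out 5 mm outside. Inner floor z=9, inner end face y=157. The white circulator head is clamped on the -y end, from y=-139 outwards, up to z=251.
- tank_rim (a point): (86,0,150) mm in the tank's frame: on top of the bead at the middle of the +x long wall (the one away from the robot), which carries the hanging rack. The bead runs along the tank's y. The wall's inner face is at x=82.
- hung_rack: The rack already hanging on the +x wall, same make and size, held fast, axes parallel to the tank's, origin as for the rack: x=60, z=65 mm in the tank's frame, y between -75 and -20. The free stretch of wall is on its +y side. Side by side and touching, the two origins are 76 mm apart in y.
- beaker: Glass beaker 68 mm across, 88 tall, on the bench; origin at its underside's centre. Leave it alone.
- jar: Brown glass jar 62 mm across, 85 tall with its black cap, on the bench; origin at its underside's centre. Leave it alone.

How it is judged:
By the outcome, as a careful person would: the job done as asked, in the order asked, and still so for the second after the job is handed in, with the robot touching nothing.
It also fails if it takes over 67 s, if anything falls off the work surface, if the arm or the gripper's body presses on something with over 40 N, if the wrist force passes 120 N, or if a joint passes its speed limit or range.

ROBOT

A 6-joint arm with a two-finger parallel gripper is mounted at the origin on the work surface. World frame = base frame: x ahead of the robot, y to its left, z up, the work surface at z = 0. Lengths are in m, angles in degrees, forces in N, time in s.
With the tool pointing down it reaches from about 0.3 to 0.75 m from the base axis. Payload 8.5 kg.
Tool frame: the origin (TCP) lies at the very end of the fingers, on their centre line; the grasp point (between the pads) lies env.pinch_z behind it (env.pinch_z is the distance from the TCP to the grasp point, in m); z points along the fingers, y is the line along which they close (so a half turn about z gives the same grasp; the last joint's range is limited). The gripper opens to 85 mm and grips with 20 to 120 N. Pads are 22 mm wide; open, the fingers measure 114 mm over their backs; the gripper's body (76 mm by 85 mm) begins 54 mm behind the grasp point. The pads swing forward as they close: fully open they stand 13 mm farther back than shut.
Start: joints at [53.784, 21.807, 74.336, -0, 83.858, -12.336], TCP at [0.223, 0.503, 0.231] pointing down, gripper open.
Joint ranges: [-178.18, 178.18], [-50.72, 133.34], [12.68, 142.11], [-81.47, 261.47], [9.98, 163.14], [-165.26, 165.26]. Speed limits (degrees/s): [136.94, 136.94, 180, 180, 180, 180].

INTERFACE

Orientations are given as a 3x3 rotation matrix whose columns are the frame's x, y, z axes.
In Python, from rig import telemetry, get_image, env gives the robot as it stands. The module is installed in compiled form; this text tells all that it offers.
- The arm moves only by the tool apply_moves, never from a script. Its argument "series" is a list of rows, each a list of 7 numbers: the shift along the tool's x, y, z in mm, then the turn, a rotation vector about the tool's x, y, z in degrees, then the opening, from 0 (shut) to 1 (fully open). A call has 1 to 12 rows; each row shifts and turns the commanded pose from where the row before left it, along the tool's axes as they then stand; what a row does not reach is not made up. A row lasts 1/8 s, in which the tool goes at most 62.5 mm and 10.7 degrees, less where a joint would pass 70% of its speed; a pose out of reach is approached as far as the arm can. A call with a gripper value outside its range is refused whole. The fingers move at their own pace and stop on an object; "grip_force" is the grip in N (left out, the last holds). Time passes only in rows, so rows that do not move let the fingers close. It gives the time, the measured TCP pose, the force, the opening and the grip force at its end, in the units of the state.
- telemetry.observe(): the state, without advancing time (a new reading comes with each control period).
- get_image(name): name is "scene" or "top" or "wrist"; returns a dict with "frame" (400x640x3 uint8, red, green, blue), "z_map" (400x640 float32, m along the optical axis (not along the pixel's ray), 0 where there is no reading), "vertical_fov" (degrees; the focal length in pixels is half the picture's height over the tangent of half this angle, whatever the lens; pixels are square), "cx", "cy" (the principal point, pixels), "dist" ([k1, k2, p1, p2, k3] as OpenCV has them; the pictures are not rectified), "eye" and "attitude" of the camera in the world; the wrist camera has in their place "mount" (4x4, takes a point from camera to tool coordinates, whose origin is the TCP and whose axes are the flange's). Camera axes: x right, y up, looking along -z (the intrinsics and any distortion apply to the point x, -y, -z); pixel columns grow to the right and rows downward; lengths in m; the calibration is good to about 2 mm. A picture is of the moment at which its call begins: read the wrist's pose just before it.
- env.close_job(): hands the job in; it is judged then, once.
The state is a dict: "time_s": time; "q": joint angles; "qvel": joint speeds; "joint_efforts": joint torques, N m; "position": TCP position; "tool_rot": TCP orientation; "ft_force": force on the tool from outside, world axes, zero at the start; "wrist_torque": the same for the moment, N m; "grip_width": finger opening in m; "gripper_force": force on a finger pad.
Only numpy, scipy, OpenCV 4.12 (cv2) and the standard library are available. Lean on these libraries where they do the work, as an engineer would, in place of code of your own. Each camera call takes 0.05 s, during which the arm holds its last target. There are 200 camera calls.

## Working session

There is one attempt and no reset: what is moved stays moved. The work goes in short steps, Python scripts to look and compute and a tool call to move; the robot and the scene stay as the last step left them, time stands still between calls to the robot, and variables do not carry over. Pictures are saved under pics/ and viewed, at most 10 in all, crops included, and the job is handed in when it is done.

Besides the shell and the picture viewer there is one more tool, called as name(argument=value, ...) on one line, values as JSON. apply_moves: Moves the arm, as the interface text tells. Its arguments: {"type":"object","properties":{"series":{"type":"array"},"grip_force":{"type":"number"}},"required":["series"]}

```bash
mkdir -p pics; cat > h.py <<'E'
import numpy as np, cv2, pickle
from rig import telemetry, get_image, env
def grab(n):
    s=telemetry.observe(); d=get_image(n)
    if n=="wrist":
        T=np.eye(4);T[:3,:3]=np.array(s["tool_rot"]).reshape(3,3);T[:3,3]=s["position"]
        M=T@np.array(d["mount"]); d["eye"]=M[:3,3]; d["attitude"]=M[:3,:3]
    d["K"]=K(d); return d
def K(d):
    f=200/np.tan(np.radians(d["vertical_fov"])/2); return np.array([[f,0,d["cx"]],[0,f,d["cy"]],[0,0,1.]])
def rays(d,uv):
    p=cv2.undistortPoints(np.array(uv,float).reshape(-1,1,2),d["K"],np.array(d["dist"],float)).reshape(-1,2)
    return np.c_[p[:,0],-p[:,1],-np.ones(len(p))]
def world(d,uv,z=None):
    uv=np.array(uv).reshape(-1,2); r=rays(d,uv); A=np.array(d["attitude"]).reshape(3,3); e=np.array(d["eye"])
    w=r@A.T
    if z is None: k=d["z_map"][uv[:,1].round().astype(int),uv[:,0].round().astype(int)]
    else: k=(z-e[2])/w[:,2]
    return e+w*np.reshape(k,(-1,1))
def cloud(d):
    v,u=np.mgrid[0:400,0:640]; P=world(d,np.c_[u.ravel(),v.ravel()].astype(float)); P[d["z_map"].ravel()==0]=np.nan
    return P.reshape(400,640,3)
def proj(d,P):
    A=np.array(d["attitude"]).reshape(3,3); c=(np.array(P).reshape(-1,3)-np.array(d["eye"]))@A
    return cv2.projectPoints(c*[1,-1,-1],np.zeros(3),np.zeros(3),d["K"],np.array(d["dist"],float))[0].reshape(-1,2)
def save(d,n): cv2.imwrite("pics/"+n,d["frame"][:,:,::-1])
E
python3 - <<'E'
from h import *
s=telemetry.observe(); print(s["tool_rot"],env.pinch_z,s["ft_force"])
D={n:grab(n) for n in("scene","top","wrist")}
pickle.dump(D,open("d0.pkl","wb"))
for n,d in D.items(): save(d,n+"0.png"); print(n,d["vertical_fov"],d["dist"],np.round(d["eye"],3))
E
```

```text
[[-9.14387762e-01  4.04838465e-01 -9.15275521e-04]
 [ 4.04839354e-01  9.14387014e-01 -1.21941517e-03]
 [ 3.43249886e-04 -1.48555786e-03 -9.99998838e-01]] 0.0187 [-0.263145   -0.03822214 -0.16272192]
scene 45.03079590245353 [-0.14692816  0.          0.          0.          0.        ] [ 1.114 -0.671  0.873]
top 46.99345263470815 [-0.01709765  0.          0.          0.          0.        ] [0.316 0.067 1.229]
wrist 68.14848172137941 [-0.02973389  0.          0.          0.          0.        ] [0.147 0.537 0.373]
```

View pics/top0.png

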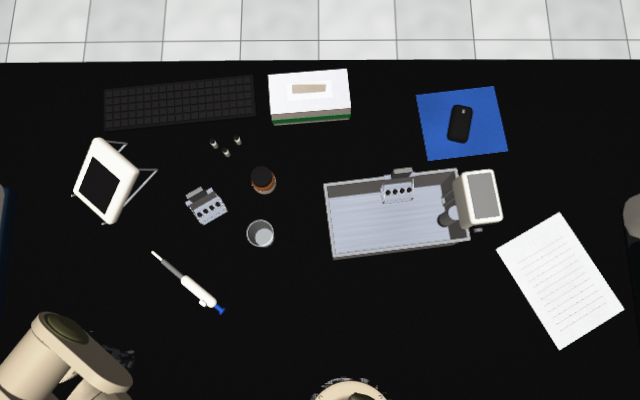

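View pics/scene0.png

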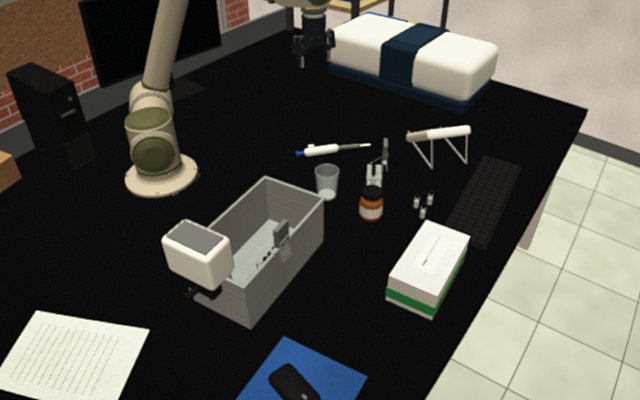

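The top view shows the rack at about (207,205) with its grip block to the upper left. The tank's corners are near (325,185), (457,170), (470,240) and (333,257), and the hung rack is at (398,185). The jar is at (263,180) and the beaker at (260,233). The scene view agrees, with the loose rack at about (380,165), partly behind the jar.

```bash
python3 - <<'E'
from h import *
D=pickle.load(open("d0.pkl","rb")); d=D["top"]
f=d["frame"][:,:,::-1]
a=cv2.resize(f[175:235,170:250],(800,600),interpolation=cv2.INTER_CUBIC)
b=cv2.resize(f[150:270,315:475],(800,600),interpolation=cv2.INTER_CUBIC)
cv2.imwrite("pics/cr.png",a); cv2.imwrite("pics/ct.png",b)
C=cloud(d)
# rack grip: points z .12-.145 around
def sel(u0,u1,v0,v1,z0,z1):
    P=C[v0:v1,u0:u1].reshape(-1,3); P=P[(P[:,2]>z0)&(P[:,2]<z1)]; return P
for nm,P in(("grip",sel(175,235,180,230,.125,.15)),("rackmid",sel(175,235,180,230,.05,.1)),("hgrip",sel(380,420,160,205,.19,.215)),("rim",sel(315,480,160,265,.145,.156))):
    r=cv2.minAreaRect((P[:,:2]*1000).astype(np.float32)); print(nm,len(P),np.round(r[0],1),np.round(r[1],1),round(r[2],2),np.median(P[:,2]).round(4),P[:,2].max().round(4))
for uv in [(263,180),(260,233)]: print(C[uv[1],uv[0]])
w=D["wrist"]; print(np.round(proj(w,[[.3,.3,.13],[.42,.33,.13]]),0), np.array(w["attitude"]).round(2))
E
```

```text
grip 110 [567.8 379.6] [13.7 43.2] 30.74 0.1357 0.1426
rackmid 228 [555.1 372.9] [40.6 76.9] 30.23 0.0752 0.0999
hgrip 114 [ 602.1 -120.7] [13.2 44.4] 5.02 0.2002 0.2046
rim 1083 [ 516.2 -109.5] [181.7 329.8] 6.63 0.1482 0.1552
[0.61149701 0.21856674 0.08432094]
[0.48565087 0.23409569 0.00440359]
[[171. 342.]
 [250. 409.]] [[ 0.4  -0.87 -0.29]
 [ 0.91  0.38  0.13]
 [-0.   -0.32  0.95]]
```

View pics/cr.png

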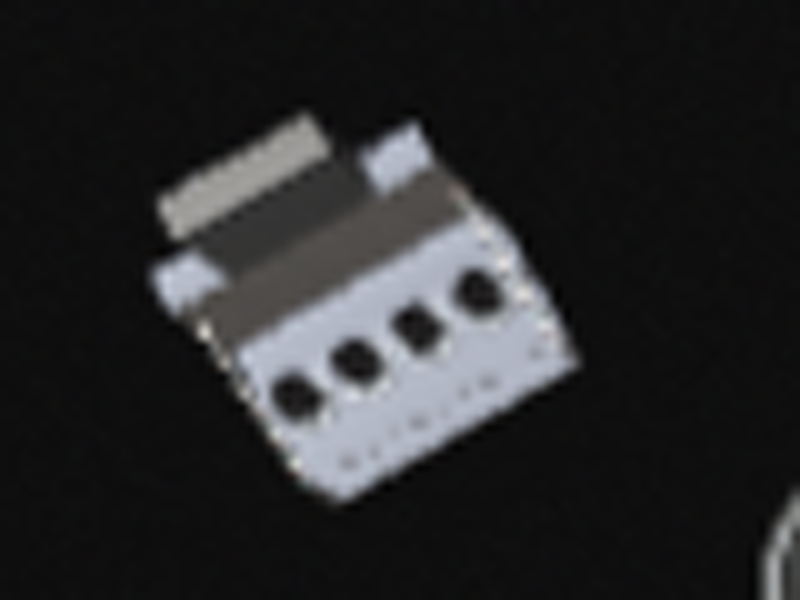

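View pics/ct.png

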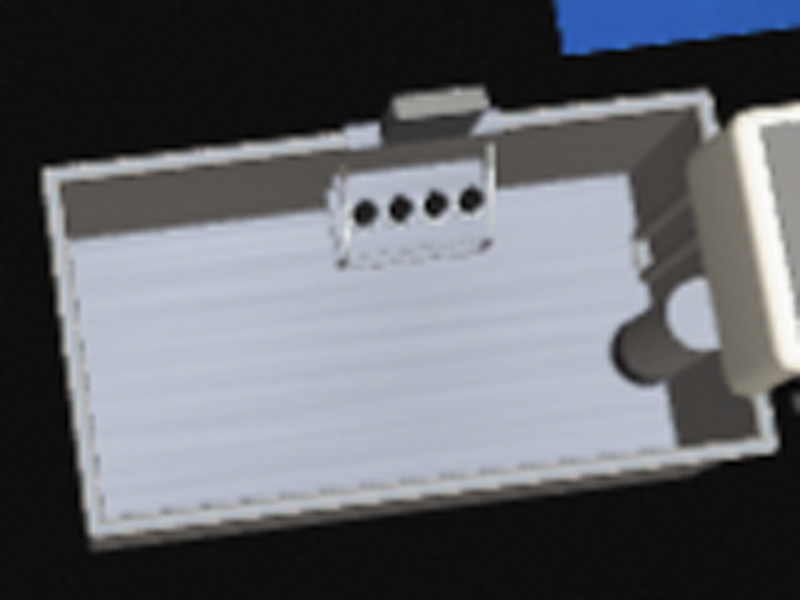

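Crop readings: the grip block's top corners are at about (185.3,194.5), (200,186), (202.5,189.5) and (187,198.5) px. The tank's far outer rim edge runs from (323,183) to (457,167.5) px. That puts the rack yaw at about 30.5°, the tank yaw at about 6.6°, and the hung rack at y≈-21 in the tank frame. I'll move over the rack and refine with the wrist camera.

apply_moves(series=[[-45,3.4,0,0,0,0,0.5],[-45,3.4,0,0,0,0,0.5],[-45,3.4,0,0,0,0,0.5],[-45,3.4,0,0,0,0,0.5],[-45,3.4,0,0,0,0,0.5],[-45,3.4,0,0,0,0,0.5],[-45,3.4,0,0,0,0,0.5],[-45,3.4,0,0,0,0,0.5],[0,0,0,0,0,9,0.5],[0,0,0,0,0,9,0.5],[0,0,0,0,0,9,0.5],[0,0,0,0,0,8.7,0.5]], grip_force=40)

```text
time_s: 1.65
position: [0.5628, 0.3819, 0.2308]
tool_rot: [[-0.502, 0.865, -0.001], [0.865, 0.502, -0.0], [0.0, -0.001, -1.0]]
ft_force: [0.3, -0.2, 0.1]
grip_width: 0.043
gripper_force: 0.0
```

```bash
cat >> h.py <<'E'
def obs():
    s=telemetry.observe(); R=np.array(s["tool_rot"]).reshape(3,3); return s,np.array(s["position"]),R
def to(xyz,yaw):
    "shift in current tool mm and turn about tool z for tool y at world yaw (tool down)"
    s,p,R=obs(); c,n=np.cos(np.radians(yaw)),np.sin(np.radians(yaw))
    Rt=np.array([[-n,c,0],[c,n,0],[0,0,-1]]); Rt[:,0]=np.cross(Rt[:,1],Rt[:,2])
    print("shift",np.round(R.T@(np.array(xyz)-p)*1000,1),"turn",np.round(np.degrees(cv2.Rodrigues(R.T@Rt)[0].ravel()),2))
E
python3 - <<'E'
from h import *
s,p,R=obs(); print(p,np.degrees(np.arctan2(R[1,1],R[0,1])),s["ft_force"])
d=grab("wrist"); pickle.dump(d,open("w1.pkl","wb")); save(d,"w1.png")
C=cloud(d).reshape(-1,3)
for nm,z0,z1 in(("grip",.125,.15),("mid",.05,.1)):
    P=C[(C[:,2]>z0)&(C[:,2]<z1)&(np.hypot(C[:,0]-.56,C[:,1]-.375)<.07)]
    r=cv2.minAreaRect((P[:,:2]*1000).astype(np.float32)); print(nm,len(P),np.round(r[0],1),np.round(r[1],1),round(r[2],2),np.median(P[:,2]).round(4))
to([.568,.380,.231],30.5)
E
```

```text
[0.56279082 0.38194807 0.23081827] 30.122800908222338 [ 0.32371348 -0.20815482  0.10204572]
grip 715 [569.3 380.5] [12.  44.1] 30.89 0.1365
mid 347 [562.8 376.8] [35.4 75.7] 31.0 0.0865
shift [-4.3  3.6 -0.1] turn [-0.05 -0.   -0.71]
```

View pics/w1.png

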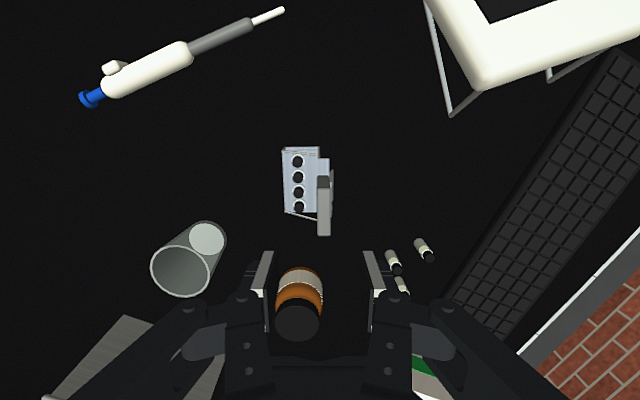

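The wrist view shows the grip block's top at about (324,205) px, between the fingers' columns (268 and 372). It gives (569.3,380.5) mm at z 136.5, against (567.8,379.6) from the top camera. They agree, so I'll descend and grip.

apply_moves(series=[[-4.4,4.6,0,0,0,-0.8,0.5],[0,0,30,0,0,0,0.5],[0,0,30,0,0,0,0.5],[0,0,30,0,0,0,0.5],[0,0,20,0,0,0,0.5],[0,0,10,0,0,0,0.5],[0,0,7,0,0,0,0.5],[0,0,0,0,0,0,0.5],[0,0,0,0,0,0,0.3],[0,0,0,0,0,0,0.2],[0,0,0,0,0,0,0.15],[0,0,0,0,0,0,0.12]], grip_force=60)

```text
time_s: 3.2
position: [0.5692, 0.3807, 0.1047]
tool_rot: [[-0.518, 0.855, 0.001], [0.855, 0.518, 0.0], [-0.0, 0.001, -1.0]]
ft_force: [0.6, 0.0, 2.5]
grip_width: 0.0113
gripper_force: 49.9
```

apply_moves(series=[[0,0,0,0,0,0,0.05],[0,0,0,0,0,0,0],[0,0,0,0,0,0,0],[0,0,0,0,0,0,0],[0,0,0,0,0,0,0]])

```text
time_s: 3.82
position: [0.5693, 0.3807, 0.1048]
tool_rot: [[-0.518, 0.855, 0.001], [0.855, 0.518, 0.0], [-0.0, 0.001, -1.0]]
ft_force: [0.3, 0.4, 4.7]
grip_width: 0.0111
gripper_force: 59.1
```

apply_moves(series=[[0,0,-5,0,0,0,0],[0,0,-15,0,0,0,0],[0,0,-30,0,0,0,0],[0,0,-30,0,0,0,0],[0,0,-30,0,0,0,0],[0,0,-30,0,0,0,0],[0,0,-30,0,0,0,0],[0,0,-20,0,0,0,0],[0,0,-10,0,0,6,0],[0,0,0,0,0,7,0],[0,0,0,0,0,7,0],[0,0,0,0,0,4.5,0]])

```text
time_s: 5.32
position: [0.5688, 0.3805, 0.3049]
tool_rot: [[-0.114, 0.993, -0.0], [0.993, 0.114, -0.0], [-0.0, -0.0, -1.0]]
ft_force: [-0.4, -0.4, -1.8]
grip_width: 0.0113
gripper_force: 58.5
```

```bash
python3 - <<'E'
from h import *
s,p,R=obs(); print(p,np.degrees(np.arctan2(R[1,1],R[0,1])),s["ft_force"],s["grip_width"],s["wrist_torque"])
# tank from top depth, outer rim lines
t=pickle.load(open("d0.pkl","rb"))["top"]
uv=np.array([(42,168),(712,90),(92,537),(777,448)])/5+[314.6,149.6]
W=world(t,uv,z=.148)*1000; print(W.round(1)); 
for a,b in((0,1),(2,3)): e=W[a]-W[b]; print(np.degrees(np.arctan2(-e[0],e[1])))
w=pickle.load(open("w1.pkl","rb"))
to([.589,-.0004,.305],6.6)
E
```

```text
[0.56879088 0.38045584 0.30491136] 6.542960376155153 [-0.35207753 -0.39662613 -1.75443161] 0.011256093055276258 [ 0.00700195 -0.02633229  0.02524958]
[[ 586.1   64.7  148. ]
 [ 623.3 -262.9  148. ]
 [ 408.1   42.5  148. ]
 [ 447.6 -281.7  148. ]]
6.481362223512658
6.94826676327455
shift [-3.807e+02 -2.330e+01 -1.000e-01] turn [-0.01  0.   -0.06]
```

apply_moves(series=[[-15,-2,0,0,0,0,0],[-35,-2,0,0,0,0,0],[-40,-2,0,0,0,0,0],[-40,-2,0,0,0,0,0],[-40,-2,0,0,0,0,0],[-40,-2,0,0,0,0,0],[-40,-2,0,0,0,0,0],[-40,-2,0,0,0,0,0],[-40,-3,0,0,0,0,0],[-30,-4,0,0,0,0,0],[-20,0,0,0,0,0,0],[0,0,0,0,0,0,0]])

```text
time_s: 6.82
position: [0.5906, -0.0007, 0.3044]
tool_rot: [[-0.116, 0.993, -0.0], [0.993, 0.116, 0.0], [0.0, -0.0, -1.0]]
ft_force: [-0.2, 0.9, -2.7]
grip_width: 0.0113
gripper_force: 58.6
```

```bash
python3 - <<'E'
from h import *
s,p,R=obs(); print(p,np.degrees(np.arctan2(R[1,1],R[0,1])),s["ft_force"])
D={n:grab(n) for n in("scene","top","wrist")}; pickle.dump(D,open("d2.pkl","wb"))
save(D["wrist"],"w2.png"); 
c=cv2.resize(D["scene"]["frame"][120:330,150:430],(800,600),interpolation=cv2.INTER_CUBIC); cv2.imwrite("pics/s2.png",c[:,:,::-1])
c,n=np.cos(np.radians(6.65)),np.sin(np.radians(6.65)); Rt=np.array([[c,-n,0],[n,c,0],[0,0,1]])
for k,d in D.items():
    P=(cloud(d)-[.5163,-.1094,0])@Rt*1000   # tank coords
    P=P.reshape(-1,3)
    def sh(nm,x0,x1,y0,y1,z0,z1):
        Q=P[(P[:,0]>x0)&(P[:,0]<x1)&(P[:,1]>y0)&(P[:,1]<y1)&(P[:,2]>z0)&(P[:,2]<z1)]
        if len(Q)>10: print(k,nm,len(Q),np.percentile(Q,[2,50,98],axis=0).round(1).tolist())
    sh("rim",70,100,20,160,143,157); sh("rimhung-",70,100,-130,-65,143,157)
    sh("hgrip",60,110,-60,20,190,210); sh("hbridge",60,110,-70,30,150,158); sh("held",20,110,50,150,185,290)
E
```

```text
[ 0.59056856 -0.000728    0.30442372] 6.6610468218005225 [-0.22006911  0.85940142 -2.67758485]
scene rim 173 [[73.1, 22.3, 144.3], [87.0, 91.9, 149.3], [90.2, 159.0, 151.8]]
scene rimhung- 104 [[84.1, -129.2, 145.4], [88.8, -99.0, 149.4], [91.7, -67.4, 152.0]]
scene hgrip 137 [[81.3, -44.6, 190.7], [89.3, -26.6, 200.1], [93.6, -1.9, 204.1]]
scene hbridge 88 [[82.3, -63.7, 150.2], [89.6, -40.9, 152.2], [95.2, 24.5, 157.9]]
scene held 890 [[39.6, 58.7, 200.9], [81.4, 78.0, 236.8], [95.8, 132.5, 288.3]]
top rimhung- 90 [[80.8, -128.9, 143.8], [84.8, -98.4, 147.1], [88.9, -68.1, 151.9]]
top hgrip 92 [[78.1, -42.7, 190.6], [82.5, -25.2, 200.4], [89.5, -7.0, 204.5]]
top hbridge 22 [[77.9, -62.2, 150.1], [80.9, -50.5, 152.1], [89.0, -12.9, 157.4]]
top held 63 [[78.2, 61.8, 247.9], [80.7, 68.1, 282.7], [90.6, 128.5, 289.0]]
wrist rim 452 [[73.9, 102.0, 145.9], [86.7, 134.5, 149.1], [90.0, 159.1, 150.9]]
wrist rimhung- 112 [[83.6, -128.8, 147.2], [86.8, -113.7, 149.3], [90.1, -99.0, 150.6]]
wrist held 5667 [[40.9, 68.2, 201.8], [63.2, 115.2, 231.1], [95.1, 138.7, 287.1]]
```

View pics/w2.png

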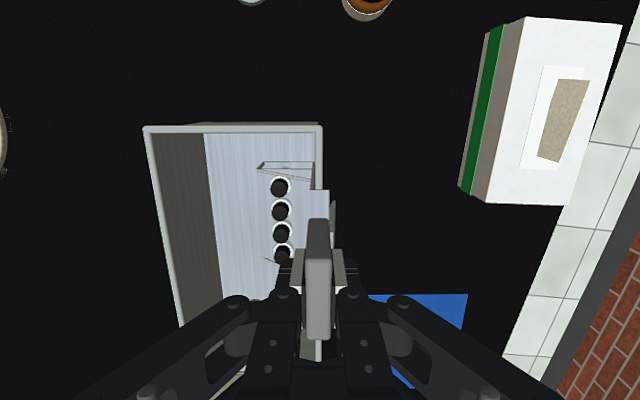

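View pics/s2.png

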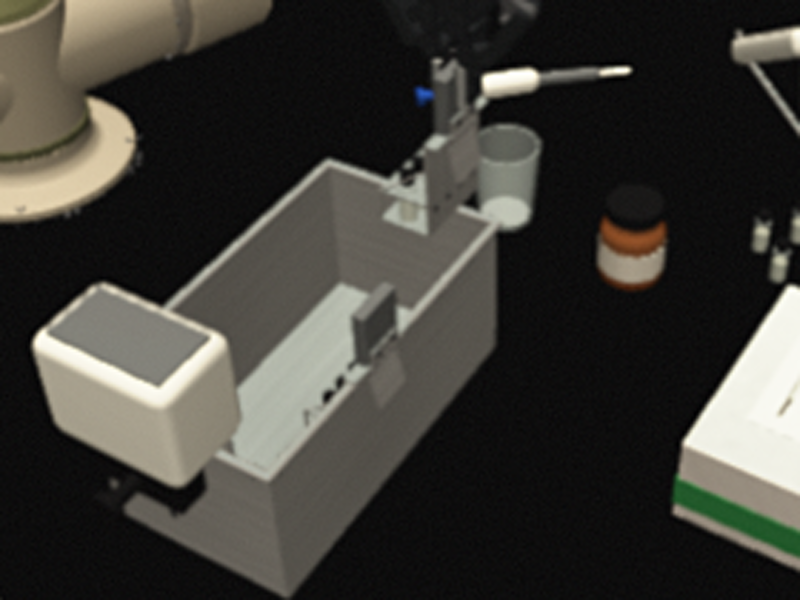

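The wrist view shows the held grip at about (318,275), the bead's far edge running down column ~320, and the tank's +y end at row ~128. In the scene crop the rack hangs upright over the free stretch. Next I'll get the held rack's x relative to the bead within the wrist camera.

```bash
python3 - <<'E'
from h import *
D=pickle.load(open("d2.pkl","rb"))
c,n=np.cos(np.radians(6.65)),np.sin(np.radians(6.65)); Rt=np.array([[c,-n,0],[n,c,0],[0,0,1]])
for k in("wrist","scene","top"):
    P=((cloud(D[k])-[.5163,-.1094,0])@Rt*1000).reshape(-1,3)
    for nm,z0,z1,y0,y1 in(("griptop",334,342,70,130),("bridge",284,292,123,142),("bridgeR",284,292,58,76),("base",198,206,58,142),("plate",210,280,58,142),("capz",255,284,60,140),("rim",147.5,152,60,165)):
        Q=P[(P[:,0]>30)&(P[:,0]<110)&(P[:,1]>y0)&(P[:,1]<y1)&(P[:,2]>z0)&(P[:,2]<z1)]
        if len(Q)>8: print(k,nm,len(Q),np.percentile(Q,[1,50,99],axis=0).round(1).tolist())
    Q=P[(P[:,0]>76)&(P[:,0]<96)&(P[:,2]>147)&(P[:,2]<152)&(P[:,1]<155)]
    for y in range(-130,155,20):
        q=Q[abs(Q[:,1]-y)<10]
        if len(q)>8: print(k,y,len(q),q[:,0].mean().round(2),q[:,0].max().round(1),q[:,2].max().round(1),end=" | ")
    print()
E
```

```text
wrist griptop 2902 [[71.9, 80.3, 334.2], [86.9, 106.9, 336.5], [101.6, 122.4, 341.9]]
wrist bridge 532 [[81.7, 123.1, 284.7], [87.4, 131.3, 286.4], [92.6, 138.6, 288.0]]
wrist base 392 [[39.9, 133.0, 199.1], [61.7, 136.6, 202.4], [83.5, 138.9, 205.7]]
wrist plate 4649 [[40.4, 64.4, 228.7], [61.1, 109.2, 231.0], [97.7, 138.7, 261.9]]
wrist capz 141 [[73.5, 108.2, 255.1], [83.2, 137.2, 260.6], [96.0, 138.9, 283.4]]
wrist rim 812 [[31.7, 102.0, 147.6], [83.7, 158.1, 149.2], [89.9, 164.8, 151.0]]
wrist -130 48 86.87 90.2 150.5 | wrist -110 74 86.85 90.1 151.1 | wrist 110 125 86.78 90.0 151.4 | wrist 130 135 86.8 89.9 151.1 | wrist 150 103 86.73 89.8 151.0 | 
scene griptop 92 [[67.7, 75.8, 334.3], [85.6, 90.7, 337.1], [104.6, 106.5, 341.9]]
scene bridge 11 [[84.6, 123.3, 285.2], [88.9, 129.5, 287.1], [91.7, 134.6, 288.1]]
scene bridgeR 32 [[79.5, 58.5, 284.5], [86.7, 67.1, 287.1], [91.3, 75.6, 291.1]]
scene base 127 [[38.6, 58.4, 198.7], [67.3, 69.1, 202.8], [83.1, 132.3, 205.9]]
scene plate 642 [[39.2, 58.8, 210.9], [81.5, 80.8, 243.5], [96.7, 134.3, 278.3]]
scene capz 194 [[79.7, 60.5, 
[... 310 characters left out ...]
 91.5 151.8 | scene 30 20 86.55 90.2 151.3 | scene 50 18 86.22 89.7 151.4 | scene 70 18 86.63 90.6 151.7 | scene 90 17 87.16 90.9 151.5 | scene 110 16 86.66 90.1 151.8 | scene 130 20 86.85 90.7 151.6 | scene 150 16 86.62 89.6 151.8 | 
top griptop 14 [[79.4, 115.0, 334.4], [83.2, 118.9, 336.3], [89.1, 121.2, 340.1]]
top bridgeR 20 [[79.0, 61.8, 284.2], [83.7, 67.1, 286.0], [89.9, 71.8, 289.2]]
top plate 25 [[77.2, 62.4, 245.2], [80.0, 68.0, 264.1], [80.8, 76.4, 278.5]]
top capz 29 [[77.3, 61.8, 257.7], [80.2, 67.6, 272.9], [91.0, 112.1, 283.0]]
top -130 15 85.39 88.2 150.4 | top -110 15 85.3 88.0 151.8 | top -90 11 84.84 88.1 151.3 | top -70 18 85.17 88.7 150.2 | top -50 17 83.32 88.0 151.9 |
```

The held rack sits about 1.6 mm outward of nominal and yaw matches. I'll shift inward by 4 mm in total, so the back plate clears the bead by about 2.4 mm, and lower to the mouth.

apply_moves(series=[[0,-4,0,0,0,0,0],[0,0,10,0,0,0,0],[0,0,20,0,0,0,0],[0,0,15,0,0,0,0],[0,0,10,0,0,0,0],[0,0,10,0,0,0,0],[0,0,10,0,0,0,0],[0,0,10,0,0,0,0],[0,0,5,0,0,0,0],[0,0,5,0,0,0,0],[0,0,0,0,0,0,0],[0,0,0,0,0,0,0]])

```text
time_s: 8.48
position: [0.5868, -0.0, 0.2096]
tool_rot: [[-0.117, 0.993, 0.001], [0.993, 0.117, -0.0], [-0.0, 0.001, -1.0]]
ft_force: [0.1, -0.0, -1.6]
grip_width: 0.0111
gripper_force: 58.5
```

```bash
cat >> h.py <<'E'
def rep(k="wrist",save_as=None):
    c,n=np.cos(np.radians(6.65)),np.sin(np.radians(6.65)); Rt=np.array([[c,-n,0],[n,c,0],[0,0,1]])
    s,p,R=obs(); t=(p-[.5163,-.1094,0])@Rt*1000; b=t[2]-104.8
    print("tcp tank",t.round(1),"base z",b.round(1),"F tank",(np.array(s["ft_force"])@Rt).round(1),"tq",(np.array(s["wrist_torque"])@Rt).round(2),s["time_s"])
    d=grab(k); P=((cloud(d)-[.5163,-.1094,0])@Rt*1000).reshape(-1,3)
    if save_as: save(d,save_as)
    y=t[1]
    for nm,z0,z1,y0,y1 in(("bridge",84,90,y+22,y+45),("base",-2,6,y-42,y+42),("rim",147.5-b,150.8-b,y+40,150)):
        Q=P[(P[:,0]>30)&(P[:,0]<110)&(P[:,1]>y0)&(P[:,1]<y1)&(P[:,2]-b>z0)&(P[:,2]-b<z1)]
        if len(Q)>8: print(nm,len(Q),np.percentile(Q,[1,50,99],axis=0).round(1).tolist())
    return d,P
E
python3 -c "
from h import *
rep()"
```

```text
tcp tank [ 82.7 100.5 209.6] base z 104.8 F tank [ 0.1 -0.  -1.6] tq [-0.05 -0.    0.03] 8.475
bridge 532 [[77.9, 122.6, 189.9], [83.1, 130.8, 191.7], [88.8, 138.2, 193.1]]
base 386 [[36.1, 132.6, 104.5], [58.0, 136.0, 107.6], [79.7, 138.3, 110.3]]
rim 130 [[83.7, 140.8, 147.7], [87.2, 145.2, 149.2], [90.7, 149.9, 150.7]]
```

apply_moves(series=[[0,0,4,0,0,0,0],[0,0,3,0,0,0,0],[0,0.5,0,0,0,0,0],[0,0.5,0,0,0,0,0],[0,0.5,0,0,0,0,0],[0,0,0,0,0,0,0]])

```text
time_s: 9.28
position: [0.5882, 0.0002, 0.2024]
tool_rot: [[-0.117, 0.993, 0.0], [0.993, 0.117, -0.0], [-0.0, 0.0, -1.0]]
ft_force: [1.0, -0.3, -2.1]
grip_width: 0.0111
gripper_force: 58.6
```

apply_moves(series=[[0,0,4,0,0,0,0],[0,0,4,0,0,0,0],[0,0,3,0,0,0,0],[0,0,2,0,0,0,0],[0,0,0,0,0,0,0]])

```text
time_s: 9.9
position: [0.5883, 0.0002, 0.1892]
tool_rot: [[-0.117, 0.993, 0.0], [0.993, 0.117, -0.0], [-0.0, 0.0, -1.0]]
ft_force: [0.7, -0.2, -2.4]
grip_width: 0.0112
gripper_force: 58.6
```

apply_moves(series=[[0,0,2,0,0,0,0],[0,0,2,0,0,0,0],[0,0,1,0,0,0,0],[0,0,0,0,0,0,0]])

```text
time_s: 10.4
position: [0.5885, 0.0002, 0.1846]
tool_rot: [[-0.117, 0.993, 0.001], [0.993, 0.117, -0.0], [-0.0, 0.001, -1.0]]
ft_force: [2.1, -0.3, 0.7]
grip_width: 0.0114
gripper_force: 58.9
```

apply_moves(series=[[0,0.3,1.5,0,0,0,0],[0,0.2,1.5,0,0,0,0],[0,0,1,0,0,0,0],[0,0,0,0,0,0,0]])

```text
time_s: 10.9
position: [0.589, 0.0002, 0.1806]
tool_rot: [[-0.117, 0.993, 0.001], [0.993, 0.117, -0.0], [-0.0, 0.001, -1.0]]
ft_force: [4.6, 0.5, 3.1]
grip_width: 0.0109
gripper_force: 59.3
```

apply_moves(series=[[0,0.3,1,0,0,0,0],[0,0.2,1,0,0,0,0],[0,0,1,0,0,0,0],[0,0,0,0,0,0,0]])

```text
time_s: 11.4
position: [0.5896, 0.0003, 0.1779]
tool_rot: [[-0.117, 0.993, 0.002], [0.993, 0.117, -0.0], [-0.0, 0.002, -1.0]]
ft_force: [5.3, 0.6, 6.3]
grip_width: 0.0115
gripper_force: 60.0
```

apply_moves(series=[[0,0.2,1,0,0,0,0],[0,0.2,1,0,0,0,0],[0,0.1,1,0,0,0,0],[0,0,0,0,0,0,0]])

```text
time_s: 11.9
position: [0.5899, 0.0003, 0.1746]
tool_rot: [[-0.117, 0.993, 0.001], [0.993, 0.117, -0.0], [-0.0, 0.001, -1.0]]
ft_force: [5.5, 0.5, 4.7]
grip_width: 0.0113
gripper_force: 59.7
```

```bash
python3 -c "
from h import *
rep()"
```

```text
tcp tank [ 85.8 100.4 174.6] base z 69.8 F tank [ 5.5 -0.1  4.7] tq [-0.07 -0.79  0.07] 11.9
bridge 535 [[81.0, 122.6, 155.1], [86.2, 130.7, 156.7], [91.9, 138.1, 158.0]]
base 382 [[39.1, 132.4, 69.1], [60.9, 135.9, 72.5], [80.3, 138.2, 74.6]]
rim 193 [[83.7, 140.6, 147.6], [87.3, 145.4, 149.3], [90.8, 150.0, 150.7]]
```

apply_moves(series=[[0,0.3,0,0,0,0,0],[0,0.3,0,0,0,0,0],[0,0,0,0,0,0,0]])

```text
time_s: 12.32
position: [0.59, 0.0003, 0.1746]
tool_rot: [[-0.117, 0.993, -0.001], [0.993, 0.117, -0.0], [-0.0, -0.001, -1.0]]
ft_force: [1.3, -1.1, 7.3]
grip_width: 0.0113
gripper_force: 59.8
```

apply_moves(series=[[0,0,1,0,0,0,0],[0,0,1,0,0,0,0],[0,0,1,0,0,0,0],[0,0,0,0,0,0,0]])

```text
time_s: 12.82
position: [0.59, 0.0004, 0.1719]
tool_rot: [[-0.117, 0.993, -0.0], [0.993, 0.117, -0.0], [-0.0, -0.0, -1.0]]
ft_force: [1.9, 0.0, 8.4]
grip_width: 0.0109
gripper_force: 60.3
```

apply_moves(series=[[0,0,1,0,0,0,0],[0,0,0.5,0,0,0,0],[0,0,0,0,0,0,0]])

```text
time_s: 13.2
position: [0.59, 0.0003, 0.1706]
tool_rot: [[-0.117, 0.993, 0.0], [0.993, 0.117, -0.001], [-0.001, -0.0, -1.0]]
ft_force: [1.3, 1.2, 10.4]
grip_width: 0.0113
gripper_force: 60.5
```

apply_moves(series=[[0,0,0.5,0,0,0,0],[0,0,0.5,0,0,0,0],[0,0,0,0,0,0,0]])

```text
time_s: 13.58
position: [0.59, 0.0004, 0.1698]
tool_rot: [[-0.117, 0.993, 0.0], [0.993, 0.117, -0.001], [-0.001, 0.0, -1.0]]
ft_force: [0.4, -0.2, 11.3]
grip_width: 0.0112
gripper_force: 60.6
```

apply_moves(series=[[0,0,0.5,0,0,0,0],[0,0,0.5,0,0,0,0],[0,0,0,0,0,0,0]])

```text
time_s: 13.95
position: [0.59, 0.0003, 0.1696]
tool_rot: [[-0.117, 0.993, 0.001], [0.993, 0.117, -0.001], [-0.001, 0.001, -1.0]]
ft_force: [-0.6, 0.7, 16.6]
grip_width: 0.0112
gripper_force: 61.5
```

apply_moves(series=[[0,0,0.5,0,0,0,0],[0,0,0,0,0,0,0]])

```text
time_s: 14.2
position: [0.5901, 0.0003, 0.1696]
tool_rot: [[-0.117, 0.993, 0.001], [0.993, 0.117, -0.001], [-0.001, 0.001, -1.0]]
ft_force: [-2.4, 1.0, 20.5]
grip_width: 0.0113
gripper_force: 62.0
```

The force rose steeply, from 11 to 20.5 N, with no further travel at the predicted height. I'll check visually against the hung rack.

```bash
python3 - <<'E'
from h import *
d,P=rep("scene")
for y0,y1,nm in((-62,20,"hung"),(58,142,"mine")):
    for a,b,zz in((y0,y0+18,(148,162)),):
        Q=P[(P[:,0]>82)&(P[:,0]<96)&(P[:,1]>a)&(P[:,1]<b)&(P[:,2]>zz[0])&(P[:,2]<zz[1])]
        print(nm,len(Q),np.percentile(Q[:,2],[50,90,98]).round(1))
c=cv2.resize(d["frame"][150:290,200:386],(800,600),interpolation=cv2.INTER_CUBIC); cv2.imwrite("pics/s3.png",c[:,:,::-1])
rep("wrist")
E
```

```text
tcp tank [ 86.  100.4 169.6] base z 64.8 F tank [-2.3  1.2 20.5] tq [0.14 0.49 0.07] 14.2
bridge 10 [[83.3, 124.0, 149.9], [88.4, 133.9, 151.2], [90.0, 144.0, 153.4]]
base 43 [[83.1, 59.3, 62.9], [84.5, 96.6, 67.7], [85.8, 140.9, 70.7]]
hung 41 [151.4 153.8 159.4]
mine 28 [152.  154.3 157.2]
tcp tank [ 86.  100.5 169.7] base z 64.9 F tank [-2.5  0.7 20. ] tq [0.19 0.56 0.11] 14.25
bridge 628 [[81.2, 122.7, 148.9], [86.4, 132.7, 151.6], [92.0, 145.0, 153.3]]
base 376 [[40.0, 132.4, 64.7], [60.9, 135.9, 67.7], [80.6, 138.3, 69.5]]
rim 196 [[83.5, 140.6, 147.6], [86.9, 145.5, 149.3], [90.4, 149.9, 150.6]]
```

View pics/s3.png

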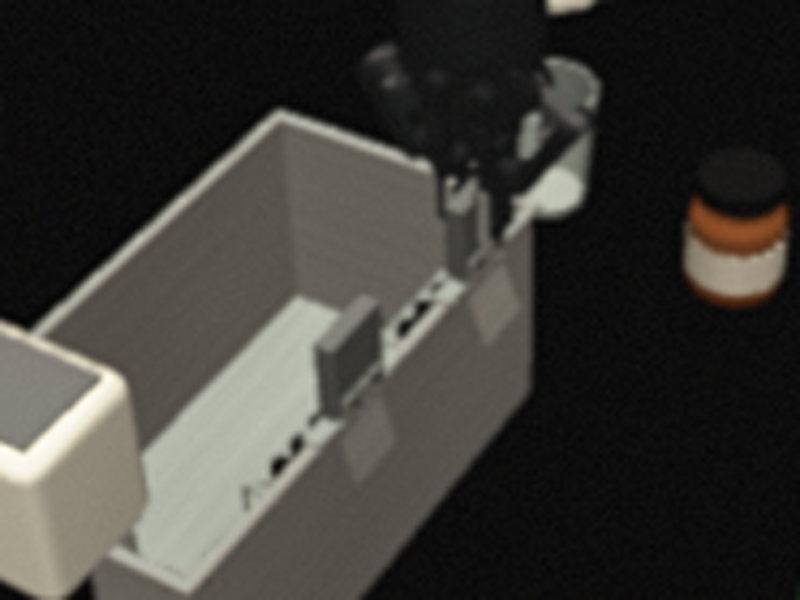

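The scene crop shows the lip level with the hung rack's, with the leaf outside the wall at (495,300), so it is home. I'll slide toward the hung rack along tool -x, keeping light down pressure.

apply_moves(series=[[-1,0,-0.3,0,0,0,0],[-2,0,0,0,0,0,0],[-2,0,0,0,0,0,0],[-2,0,0,0,0,0,0],[0,0,0,0,0,0,0]])

```text
time_s: 14.92
position: [0.5902, -0.0009, 0.1698]
tool_rot: [[-0.12, 0.993, 0.0], [0.993, 0.12, 0.01], [0.01, 0.001, -1.0]]
ft_force: [-2.4, 26.5, 22.6]
grip_width: 0.0112
gripper_force: 62.3
```

```bash
python3 -c "
from h import *
rep()"
```

```text
tcp tank [ 86.   99.2 169.8] base z 65.0 F tank [ 0.7 26.6 22.6] tq [ 4.54  0.13 -0.09] 14.925
bridge 646 [[81.1, 121.2, 149.1], [86.8, 131.1, 152.3], [92.0, 143.6, 154.4]]
base 378 [[39.7, 133.1, 65.5], [61.1, 136.5, 68.4], [80.5, 138.9, 70.2]]
rim 226 [[83.3, 139.3, 147.6], [86.8, 144.7, 149.4], [90.7, 149.9, 150.7]]
```

It's sticking, because the downward press adds friction. I'll ease the press.

apply_moves(series=[[0,0,-0.5,0,0,0,0],[0,0,-0.5,0,0,0,0],[0,0,-0.5,0,0,0,0],[0,0,0,0,0,0,0]])

```text
time_s: 15.48
position: [0.5904, -0.0027, 0.1699]
tool_rot: [[-0.119, 0.993, -0.001], [0.993, 0.119, 0.007], [0.007, 0.0, -1.0]]
ft_force: [0.5, 17.9, 11.5]
grip_width: 0.0113
gripper_force: 60.6
```

apply_moves(series=[[-1,0,-0.3,0,0,0,0],[-1,0,0,0,0,0,0],[-1,0,0,0,0,0,0],[-1,0,0,0,0,0,0],[-1,0,0,0,0,0,0],[-1,0,0,0,0,0,0],[0,0,0,0,0,0,0]])

```text
time_s: 16.35
position: [0.5911, -0.0091, 0.1699]
tool_rot: [[-0.119, 0.993, -0.001], [0.993, 0.119, 0.006], [0.006, -0.0, -1.0]]
ft_force: [1.2, 16.0, 9.9]
grip_width: 0.0116
gripper_force: 60.3
```

```bash
python3 -c "
from h import *
rep()"
```

```text
tcp tank [ 85.9  91.  169.9] base z 65.1 F tank [ 3.  15.7  9.9] tq [ 2.78 -0.57 -0.04] 16.35
bridge 641 [[81.1, 113.2, 149.2], [86.8, 122.8, 152.2], [92.0, 135.4, 153.8]]
base 359 [[39.4, 124.6, 65.1], [59.4, 127.4, 68.5], [80.3, 130.3, 70.2]]
rim 416 [[83.3, 131.2, 147.5], [87.2, 140.9, 149.3], [90.7, 149.9, 150.7]]
```

apply_moves(series=[[-1,0,0,0,-0.2,0,0],[-2,0,0,0,-0.2,0,0],[-2,0,0,0,0,0,0],[-2,0,0,0,0,0,0],[-2,0,0,0,0,0,0],[-2,0,0,0,0,0,0],[-2,0,0,0,0,0,0],[-2,0,0,0,0,0,0],[-2,0,0,0,0,0,0],[-2,0,0,0,0,0,0],[-1,0,0,0,0,0,0],[0,0,0,0,0,0,0]])

```text
time_s: 17.9
position: [0.5934, -0.0288, 0.1698]
tool_rot: [[-0.119, 0.993, -0.001], [0.993, 0.119, -0.0], [-0.0, -0.001, -1.0]]
ft_force: [2.6, 15.0, 8.8]
grip_width: 0.0112
gripper_force: 60.0
```

```bash
python3 - <<'E'
from h import *
rep()
d,P=rep("top")
for y0,y1,nm in((-60,12,"hung"),):
    pass
# hung grip & vial caps in the scene/top for y
for k in("top","scene"):
    d=grab(k); c,n=np.cos(np.radians(6.65)),np.sin(np.radians(6.65)); Rt=np.array([[c,-n,0],[n,c,0],[0,0,1]])
    P=((cloud(d)-[.5163,-.1094,0])@Rt*1000).reshape(-1,3)
    for nm,z0,z1,a,b in(("hgrip",170,206,-60,25),("hbr",151,156,-70,25)):
        Q=P[(P[:,0]>76)&(P[:,0]<98)&(P[:,1]>a)&(P[:,1]<b)&(P[:,2]>z0)&(P[:,2]<z1)]
        print(k,nm,len(Q),np.percentile(Q[:,1],[1,99]).round(1))
E
```

```text
tcp tank [ 85.9  71.1 169.8] base z 65.0 F tank [ 4.3 14.6  8.8] tq [ 2.83 -0.68  0.06] 17.9
bridge 642 [[81.1, 93.3, 149.0], [86.7, 103.1, 151.9], [92.0, 115.7, 153.7]]
base 380 [[39.4, 104.0, 64.7], [60.8, 107.4, 68.0], [80.2, 109.7, 70.4]]
rim 889 [[83.3, 111.6, 147.6], [87.1, 131.3, 149.2], [90.6, 149.5, 150.7]]
tcp tank [ 85.9  71.1 169.7] base z 64.9 F tank [ 2.4 14.6  9.3] tq [ 2.78 -0.68  0.04] 17.95
top hgrip 58 [-43.5 -25.5]
top hbr 21 [-59.2  20.3]
scene hgrip 245 [-44.5  -2.7]
scene hbr 61 [-66.6  22.6]
```

apply_moves(series=[[-1.5,0,0,0,0,0,0],[-1.5,0,0,0,0,0,0],[-1.5,0,0,0,0,0,0],[-1.5,0,0,0,0,0,0],[-1.5,0,0,0,0,0,0],[-1.5,0,0,0,0,0,0],[-1,0,0,0,0,0,0],[-1,0,0,0,0,0,0],[-0.5,0,0,0,0,0,0],[-0.5,0,0,0,0,0,0]])

```text
time_s: 19.35
position: [0.5947, -0.0401, 0.1698]
tool_rot: [[-0.119, 0.993, -0.001], [0.993, 0.119, 0.001], [0.001, -0.001, -1.0]]
ft_force: [1.2, 18.8, 9.7]
grip_width: 0.0109
gripper_force: 60.2
```

apply_moves(series=[[-0.5,0,0,0,0,0,0],[-0.5,0,0,0,0,0,0]])

```text
time_s: 19.6
position: [0.5948, -0.0409, 0.1698]
tool_rot: [[-0.119, 0.993, -0.001], [0.993, 0.119, 0.001], [0.001, -0.001, -1.0]]
ft_force: [2.5, 16.7, 9.4]
grip_width: 0.0114
gripper_force: 60.2
```

apply_moves(series=[[-0.5,0,0,0,0,0,0],[-0.5,0,0,0,0,0,0]])

```text
time_s: 19.85
position: [0.5949, -0.0418, 0.1698]
tool_rot: [[-0.119, 0.993, -0.001], [0.993, 0.119, 0.001], [0.001, -0.001, -1.0]]
ft_force: [1.6, 19.6, 9.5]
grip_width: 0.0114
gripper_force: 60.2
```

apply_moves(series=[[-0.5,0,0,0,0,0,0],[-0.5,0,0,0,0,0,0]])

```text
time_s: 20.1
position: [0.5951, -0.0434, 0.1697]
tool_rot: [[-0.119, 0.993, -0.001], [0.993, 0.119, 0.0], [0.0, -0.001, -1.0]]
ft_force: [2.0, 17.1, 8.8]
grip_width: 0.0112
gripper_force: 60.1
```

apply_moves(series=[[-0.5,0,0,0,0,0,0],[-0.5,0,0,0,0,0,0]])

```text
time_s: 20.35
position: [0.5952, -0.0439, 0.1698]
tool_rot: [[-0.119, 0.993, -0.001], [0.993, 0.119, 0.001], [0.001, -0.001, -1.0]]
ft_force: [2.0, 19.0, 9.5]
grip_width: 0.0113
gripper_force: 60.2
```

```bash
python3 - <<'E'
from h import *
d,P=rep("wrist")
d=grab("scene"); c=cv2.resize(d["frame"][180:285,230:370],(800,600),interpolation=cv2.INTER_CUBIC); cv2.imwrite("pics/s4.png",c[:,:,::-1])
E
```

```text
tcp tank [ 85.9  55.9 169.8] base z 65.0 F tank [ 4.2 18.6  9.5] tq [ 3.33 -0.63 -0.07] 20.35
bridge 631 [[81.1, 78.1, 149.1], [86.7, 88.0, 152.1], [92.0, 100.7, 153.6]]
base 377 [[39.8, 88.9, 65.1], [61.0, 92.4, 68.1], [80.2, 94.8, 70.1]]
rim 1305 [[83.3, 96.5, 147.6], [87.0, 125.1, 149.3], [90.7, 149.3, 150.7]]
```

View pics/s4.png

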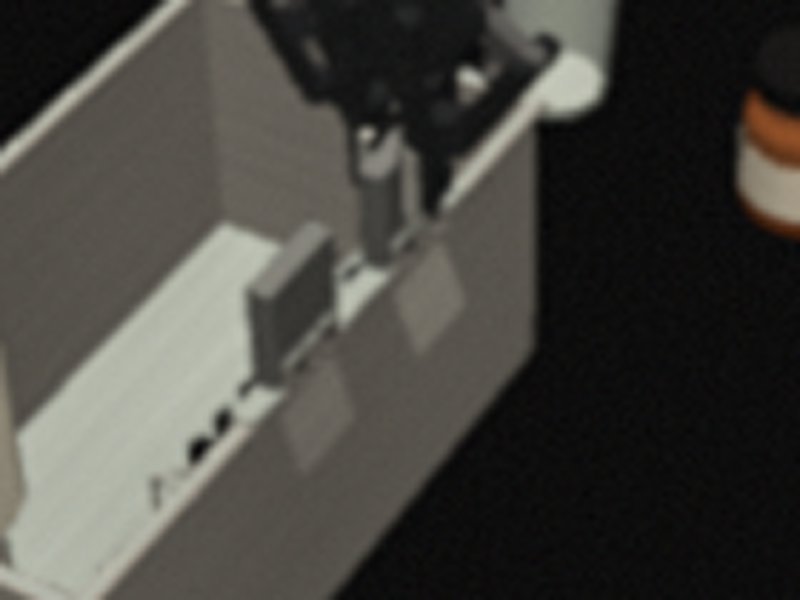

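The racks are close, with the leaves at about (320,415) and (430,295). I'll keep creeping until contact.

apply_moves(series=[[-0.5,0,0,0,0,0,0],[0,0,0,0,0,0,0]])

```text
time_s: 20.7
position: [0.5952, -0.0446, 0.1698]
tool_rot: [[-0.119, 0.993, -0.001], [0.993, 0.119, 0.001], [0.001, -0.001, -1.0]]
ft_force: [2.3, 17.6, 9.2]
grip_width: 0.0107
gripper_force: 60.1
```

apply_moves(series=[[-0.5,0,0,0,0,0,0],[0,0,0,0,0,0,0]])

```text
time_s: 20.95
position: [0.5953, -0.0449, 0.1698]
tool_rot: [[-0.119, 0.993, -0.001], [0.993, 0.119, 0.001], [0.001, -0.001, -1.0]]
ft_force: [1.6, 18.0, 9.3]
grip_width: 0.0112
gripper_force: 60.2
```

apply_moves(series=[[-0.5,0,0,0,0,0,0],[0,0,0,0,0,0,0]])

```text
time_s: 21.2
position: [0.5953, -0.045, 0.1698]
tool_rot: [[-0.119, 0.993, -0.001], [0.993, 0.119, 0.002], [0.002, -0.001, -1.0]]
ft_force: [1.2, 19.6, 8.5]
grip_width: 0.0113
gripper_force: 60.2
```

apply_moves(series=[[-0.5,0,0,0,0,0,0],[0,0,0,0,0,0,0]])

```text
time_s: 21.45
position: [0.5953, -0.0451, 0.1698]
tool_rot: [[-0.119, 0.993, -0.001], [0.993, 0.119, 0.003], [0.003, -0.001, -1.0]]
ft_force: [0.8, 23.2, 11.0]
grip_width: 0.0112
gripper_force: 60.3
```

apply_moves(series=[[-0.5,0,0,0,0,0,0],[0,0,0,0,0,0,0]])

```text
time_s: 21.7
position: [0.5953, -0.0451, 0.1698]
tool_rot: [[-0.12, 0.993, -0.001], [0.993, 0.12, 0.003], [0.003, -0.001, -1.0]]
ft_force: [2.0, 24.6, 10.4]
grip_width: 0.0112
gripper_force: 60.4
```

Contact: motion stopped while Fy rose from 18 to 24.6 N. I'll unload the side force, press once to confirm it's still home, then relieve and release.

apply_moves(series=[[1,0,0,0,0.1,0,0],[1,0,0,0,0.1,0,0],[1,0,0,0,0.1,0,0],[1,0,0,0,0.1,0,0],[0.5,0,0,0,0,0,0],[0,0,0,0,0,0,0]])

```text
time_s: 22.45
position: [0.5953, -0.0447, 0.1697]
tool_rot: [[-0.118, 0.993, -0.001], [0.993, 0.118, 0.003], [0.003, -0.001, -1.0]]
ft_force: [2.3, 6.0, 6.9]
grip_width: 0.0115
gripper_force: 59.8
```

apply_moves(series=[[0,0,0.5,0,0,0,0],[0,0,0.5,0,0,0,0],[0,0,0.5,0,0,0,0],[0,0,0,0,0,0,0]])

```text
time_s: 22.95
position: [0.5953, -0.0447, 0.1697]
tool_rot: [[-0.118, 0.993, 0.0], [0.993, 0.118, 0.002], [0.002, 0.0, -1.0]]
ft_force: [-1.5, 6.9, 16.7]
grip_width: 0.0111
gripper_force: 61.4
```

apply_moves(series=[[0.5,0,-0.8,0,0,0,0],[0.5,0,-0.8,0,0,0,0],[0,0,-0.7,0,0,0,0],[0,0,0,0,0,0,0]])

```text
time_s: 23.45
position: [0.5952, -0.0446, 0.1697]
tool_rot: [[-0.117, 0.993, -0.002], [0.993, 0.117, 0.001], [0.002, -0.002, -1.0]]
ft_force: [3.7, 4.2, 1.1]
grip_width: 0.0111
gripper_force: 59.0
```

```bash
python3 -c "
from h import *
rep()"
```

```text
tcp tank [ 85.9  55.2 169.7] base z 64.9 F tank [4.2 3.7 1.1] tq [ 0.73 -0.8   0.1 ] 23.45
bridge 638 [[81.1, 77.5, 149.0], [86.8, 87.2, 151.8], [92.0, 99.9, 153.4]]
base 338 [[39.9, 88.3, 65.4], [60.5, 91.1, 67.9], [80.2, 93.5, 70.1]]
rim 1271 [[83.4, 95.9, 147.6], [87.1, 124.4, 149.3], [90.6, 149.5, 150.7]]
```

apply_moves(series=[[0,0,0,0,0,0,0.15],[0,0,0,0,0,0,0.2],[0,0,0,0,0,0,0.3],[0,0,0,0,0,0,0.4],[0,0,0,0,0,0,0.4],[0,0,0,0,0,0,0.4]], grip_force=20)

```text
time_s: 24.25
position: [0.5956, -0.0453, 0.1704]
tool_rot: [[-0.117, 0.993, -0.0], [0.993, 0.117, -0.0], [-0.0, -0.0, -1.0]]
ft_force: [0.0, 0.3, 0.1]
grip_width: 0.0341
gripper_force: 0.0
```

apply_moves(series=[[0,0,-5,0,0,0,0.4],[0,0,-15,0,0,0,0.4],[0,0,-30,0,0,0,0.4],[0,0,-30,0,0,0,0.4],[0,0,-30,0,0,0,0.4],[0,0,-20,0,0,0,0.4],[0,0,0,0,0,0,0.4]])

```text
time_s: 25.12
position: [0.596, -0.0453, 0.3027]
tool_rot: [[-0.117, 0.993, 0.004], [0.993, 0.117, -0.001], [-0.002, 0.004, -1.0]]
ft_force: [0.4, -0.6, -0.7]
grip_width: 0.0338
gripper_force: 0.0
```

```bash
python3 - <<'E'
from h import *
s,p,R=obs(); print(p,s["ft_force"],s["grip_width"])
c_,n=np.cos(np.radians(6.65)),np.sin(np.radians(6.65)); Rt=np.array([[c_,-n,0],[n,c_,0],[0,0,1]])
for k in("wrist","scene"):
    d=grab(k); P=((cloud(d)-[.5163,-.1094,0])@Rt*1000).reshape(-1,3)
    for nm,z0,z1,a,b in(("grip mine",196,206,25,85),("grip hung",196,206,-55,20),("lip mine+",150.5,156,79,97),("lip hung-",150.5,156,-62,-45),("all bases",62,72,-65,98)):
        Q=P[(P[:,0]>(76 if z0>100 else 36))&(P[:,0]<98)&(P[:,1]>a)&(P[:,1]<b)&(P[:,2]>z0)&(P[:,2]<z1)]
        if len(Q)>5: print(k,nm,len(Q),np.percentile(Q,[2,50,98],axis=0).round(1).tolist())
    if k=="wrist": a=d["frame"]
    else: b=cv2.resize(d["frame"][180:285,230:370],(640,480),interpolation=cv2.INTER_CUBIC)
cv2.imwrite("pics/f.png",cv2.resize(np.vstack([cv2.resize(a,(480,300)),cv2.resize(b,(480,300))]),(480,600))[:,:,::-1])
E
```

```text
[ 0.59597487 -0.04530526  0.30274059] [ 0.37137528 -0.62884939 -0.74093544] 0.033799552773755084
wrist grip mine 670 [[80.3, 34.9, 199.4], [86.0, 56.4, 201.7], [91.8, 76.7, 203.1]]
wrist grip hung 505 [[80.7, -40.7, 197.3], [85.6, -17.5, 201.7], [91.4, 1.1, 203.0]]
wrist lip mine+ 157 [[81.4, 79.2, 150.7], [86.4, 86.3, 151.9], [91.5, 93.1, 153.4]]
wrist all bases 98 [[40.9, 90.3, 66.7], [60.0, 91.6, 68.2], [80.1, 93.1, 70.2]]
scene grip mine 95 [[80.1, 31.5, 196.4], [87.1, 51.8, 201.5], [91.8, 72.4, 204.0]]
scene grip hung 105 [[81.1, -44.4, 196.3], [88.7, -25.7, 201.4], [93.8, -2.4, 204.1]]
scene lip mine+ 11 [[84.1, 80.8, 152.3], [88.1, 85.8, 152.9], [91.4, 90.4, 154.9]]
scene lip hung- 28 [[81.2, -60.2, 150.6], [87.4, -51.9, 152.1], [93.0, -45.8, 153.9]]
scene all bases 121 [[83.3, -61.2, 62.4], [85.8, 7.5, 66.9], [87.6, 93.8, 71.9]]Traceback (most recent call last):
  File "<stdin>", line 11, in <module>
    return _nx.concatenate(arrs, 0, dtype=dtype, casting=casting)
           ~~~~~~~~~~~~~~~^^^^^^^^^^^^^^^^^^^^^^^^^^^^^^^^^^^^^^^
ValueError: all the input arrays must have same number of dimensions, but the array at index 0 has 2 dimension(s) and the array at index 1 has 3 dimension(s)
```

Both grip blocks top out at 201.7 mm, and their spacing is about 75.6 mm in the wrist view and 75–76 mm in the scene view. The new rack is home and touching the hung rack, and the gripper is clear.

```bash
python3 -c "
from rig import env
print(env.close_job())"
```

```text
the job is handed in; nothing more can be done
None
```

The rack hangs fully home on the +x wall, resting against the hung rack (origins about 76 mm apart, grip tops level). It was released with the gripper clear, and the job was handed in at about 25 s; the judge returned no verdict.

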